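# Set the telescoping roller rest one hole longer and lay the glass tube on it

### The arm

A 6-joint arm with a two-finger parallel gripper is mounted at the origin on the work surface. World frame = base frame: x ahead of the robot, y to its left, z up, the work surface at z = 0. Lengths are in mm, angles in rad, forces in N, time in s.
With the tool pointing down it reaches from about 350 to 775 mm from the base axis. Payload 7.3 kg.
Tool frame: the origin (TCP) lies between the finger pads; the fingertips stand tcp_to_tips ahead of it and the grasp point (between the pads) lies 5 mm behind it (tcp_to_tips is the distance from the TCP to the fingertips, in mm); z points along the fingers, x is the direction in which the jaws open and shut, and the axes are right-handed (so a half turn about z gives the same grasp; the last joint's range is limited). The gripper opens to 92 mm and grips with 3 to 60 N. Pads are 19 mm wide; open, the fingers measure 130 mm over their backs; the gripper's body (75 mm by 190 mm) begins 47 mm behind the grasp point.
Start: joints at [-1.331, 0.342, 1.524, -0, 1.275, -0.146], TCP at [197.581, -486.421, 240.741] pointing down, gripper open.
Joint ranges: [-2.53, 2.53], [-0.77, 2.02], [0.04, 2.7], [-1, 4.14], [0.28, 2.66], [-3.11, 3.11]. Speed limits (rad/s): [2.57, 2.57, 3.14, 3.14, 3.14, 3.14].

### API

Orientations are given as [roll, pitch, yaw] about the fixed x, y, z axes, in that order (R = Rz(yaw) Ry(pitch) Rx(roll)).
In Python, from plant import * gives the robot as it stands.
- The arm moves only by the tool drive_tool, never from a script. Its argument "deltas" is a list of rows, each an object of numbers: "hand": the gripper's target within -1 to 1 (shut at 1, half-way at 0, fully open at -1); "tx", "ty", "tz": the shift along the tool's x, y, z each as a share of 4 cm, from -1 to 1; "wx", "wy", "wz": the turn, a rotation vector about the tool's x, y, z each as a share of 5 degrees, from -1 to 1. In form: [{"hand": .., "tx": .., "ty": .., "tz": .., "wx": .., "wy": .., "wz": ..}, ...]. A call has 1 to 20 rows; each row shifts and turns the commanded pose from where the row before left it, along the tool's axes as they then stand; what a row does not reach is not made up. A row lasts 1/12 s, in which the tool goes at most 41.7 mm and 7.16 degrees, less where a joint would pass 70% of its speed; a pose out of reach is approached as far as the arm can. A call with a number of a shift or a turn outside -1 to 1 is refused whole. A call with a gripper value outside its range is refused whole. The fingers move at their own pace and stop on an object; the grip force is fixed at half the most. Time passes only in rows, so rows that do not move let the fingers close. It gives the time, the measured TCP pose, the force and the opening at its end, in the units of the state.
- get_obs(): the state, without advancing time (a new reading comes with each control period).
- capture(name): name is "side" or "top"; returns the picture (384x512x3 uint8, red, green, blue); there is no depth.
- camera_model(name): a dict with "fx", "fy", "cx", "cy" (pixels), "rvec" (rotation vector, rad) and "tvec" (3), from world to camera coordinates, as OpenCV has them. Camera axes: x right, y down, z forward; pixel columns grow to the right and rows downward; lengths in mm; the calibration is good to about 2 mm. A picture is of the moment at which its call begins. camera_model takes no time and is no camera call.
- close_job(): hands the job in, once; it reports no verdict.
The state is a dict: "time": time; "joint_positions": joint angles; "dq": joint speeds; "tau": joint torques, N m; "tool_pos": TCP position; "tcp_rot": TCP orientation; "contact_force": force on the tool from outside, world axes, zero at the start; "moment": the same for the moment, N m; "grip_width": finger opening in mm.
Only numpy, scipy, OpenCV 4.12 (cv2) and the standard library are available. Lean on these libraries where they do the work, as an engineer would, in place of code of your own. Each camera call takes 0.05 s, during which the arm holds its last target.

### The job

Make the roller rest one hole longer for the long glass tube: squeeze in the two sprung buttons, slide the boom out, and stop where both buttons pop out through the next pair of holes. Then take the long glass tube from the wooden rack and lay it on the four rollers, lengthwise and about midway so that both ends stick out past the rollers, lowering it on by hand and never dropping it. Leave the short glass tube, the jar, the paddle and the tweezers where they are.

Things in the scene. Friction and masses are not known exactly. Their poses are not given: they have to be found in the camera images.
- rest: Roller rest bolted to the bench: grey base plate 120 x 180 x 10 mm and a pedestal (y -115 to -75 mm, 50 wide, 78 high) holding a level 25 mm square spine tube, centre line 60 mm high. A 31 mm square steel tube, the boom, slides on it. Origin on the bench under the centre line; x across, y along the boom, the way it slides out; z up. At the start the boom spans y -40 to +125 mm, top 75.5 mm high.
- boom (a joint): How far the boom is slid out from its start (m), along +y of rest. At 0 the buttons stand in one of four pairs of 13 mm holes, 30 mm apart, in the boom's sides: the next hole outwards is at 0.030 (others at 0.060 and -0.030). Caught, it has 1 mm of play and no force up to 40 N slides it; free, it slides with 2 to 4 N and stays where it is left.
- button_near (a joint): Sprung button, 11 mm wide, on the -x side of the spine (m): 0 fully out (domed tip 3 mm proud of the boom's side), 0.003 flush with it, 0.006 under the boom's wall. 2 N to start it, 2.5 N at flush. While both are squeezed flush, moving the boom (8 to 15 N at first) drives them under its wall; once it has moved 8 mm they stay under when let go, and pop out at the next hole.
- button_far (a joint): The opposite button, on the +x side of the spine; same size, values and behaviour.
- buttons (a point): Half-way between the two buttons, on the boom's centre line, 60 mm above the bench, fixed to the rest; axes as rest. The button tips are 18.5 mm from it along +x and -x: squeeze them with fingers that close along x, from above; pressed flush, it is 31 mm wide there and the fingers hold the boom too (a grip of 25 to 35 N serves). Along y nothing rises above the boom within 50 mm of it.
- plate_front (a point): Middle of the rear (-y) face of the steel plate across the boom that carries the front rollers: 62 mm wide, 6 thick, from the boom's top (75.5 mm) to 98 mm above the bench. It travels with the boom; axes as rest. At the start 54 mm along +y from buttons. Pushing this face along +y slides a free boom out.
- cradle_rear (a point): Where the centre of the laid tube passes over the two rear rollers, 110 mm above the bench. Rollers: white discs 32 mm in diameter, 8 mm thick, axles along y and 38 mm apart across x; the tube lies in the valley between them. They turn freely. A 62 mm wide plate, 98 mm high, stands behind them.
- cradle_front (a point): The same point over the two front rollers, which travel with the boom: 202 mm from cradle_rear along y of rest at the start, 232 mm when the boom is one hole further out.
- rack: Fixed wooden rack: base 160 x 170 mm, two notched uprights 12 mm thick and 90 mm high at y = +-70 mm. Origin on the bench under its middle. Two pairs of notches, 20 mm wide, at x = +-35 mm, hold the two glass tubes along y, their undersides 75 mm above the bench.
- tube_mid (a point): Middle of the long green glass tube, on its centre line: 320 mm long, 16 mm in diameter, about 75 g; y of its frame runs along it. It lies in one of the rack's two pairs of notches (either), 83 mm above the bench, and can be gripped from above at its middle, between the uprights.
- stub_mid (a point): Middle of the short green glass tube, 190 mm long, 16 mm in diameter, in the rack's other notches. Not to be moved.
- tube: The long glass tube itself; origin on its underside, half-way along.
- jar: Glass jar with bead mandrels, 80 mm in diameter, 175 mm high with them. Origin: centre of its underside. Not to be moved.
- paddle: Dark graphite paddle with a wooden handle, 215 mm long along x, 60 mm wide, lying on the bench. Origin: underside, between blade and handle. Not to be moved.
- tweezers: Steel tweezers, 150 mm long along x, lying on the bench. Origin: underside, middle. Not to be moved.

How it is judged (in metres and radians):
On the way, in this order (a step that is already met when the one before it is completed fails the run):
1. the boom is caught one hole further out, both buttons popped out through the holes (value of joint boom between 0.027 and 0.033 m and value of joint each of button_near, button_far below 0.0015 m), for 0.2 s.
2. the long tube lies in the valleys of both roller pairs (z of tube_mid in the frame of rest between 0.106 and 0.115 m and x of tube_mid in the frame of rest between -0.006 and 0.006 m and angle between the y axis of tube_mid and the y axis of rest, either way round below 0.05 rad), for 0.2 s.
At the end, for the whole second after the job is handed in: The boom is caught at 27 to 33 mm out with both buttons out to within 1.5 mm; the long tube lies still in both roller valleys, its middle within 6 mm of the rest's centre line and 106 to 115 mm high, parallel to the boom within 0.05 rad, each end at least 10 mm past the roller middles (all of step 1 and all of step 2 and y of tube_mid in the frame of cradle_rear below 0.15 m and y of tube_mid in the frame of cradle_front above -0.15 m and linear speed of tube below 0.02 m/s); the robot touches nothing.
It fails at once if the long tube was dropped (falls faster than 0.4 m/s with no finger on it) (linear speed of tube above 0.4 m/s and contact force between the fingers and tube below 0.05 N).
It fails at once if the short tube was moved more than 20 mm (distance of stub_mid from where it was at the start of the episode above 0.02 m).
It fails at once if the jar was moved more than 20 mm (distance of jar from where it was at the start of the episode above 0.02 m).
It fails at once if the paddle was moved more than 20 mm (distance of paddle from where it was at the start of the episode above 0.02 m).
It fails at once if the tweezers were moved more than 20 mm (distance of tweezers from where it was at the start of the episode above 0.02 m).
It also fails if it takes over 56 s, if anything falls off the work surface, if the arm or the gripper's body presses on something with over 40 N, if the wrist force passes 120 N, or if a joint passes its speed limit or range.

## Working session

There is one attempt and no reset: what is moved stays moved. The work goes in short steps, Python scripts to look and compute and a tool call to move; the robot and the scene stay as the last step left them, time stands still between calls to the robot, and variables do not carry over. Pictures are saved under pics/ and viewed, and the job is handed in when it is done.

Besides the shell and the picture viewer there is one more tool, called by a JSON object that holds its "op" and its "data". drive_tool: Moves the arm, as the interface text tells. Its arguments: {"type":"object","properties":{"deltas":{"type":"array","items":{"type":"object","properties":{"hand":{"type":"number"},"tx":{"type":"number"},"ty":{"type":"number"},"tz":{"type":"number"},"wx":{"type":"number"},"wy":{"type":"number"},"wz":{"type":"number"}}}}},"required":["deltas"]}

```bash
ls; mkdir -p pics; python3 - <<'E'
from plant import *
import cv2
print(get_obs())
for n in ("side","top"):
    im=capture(n); cv2.imwrite(f"pics/{n}0.png",cv2.cvtColor(im,cv2.COLOR_RGB2BGR)); print(n,camera_model(n))
E
```

```text
pics
{'time': 0.0, 'joint_positions': array([-1.33101538e+00,  3.42737595e-01,  1.52504161e+00, -2.45964448e-05,
        1.27543746e+00, -1.46006034e-01]), 'dq': array([ 0.00092509, -0.00131404, -0.00048942, -0.0003115 , -0.0002401 ,
       -0.00031295]), 'tau': array([ 1.52295601e-03, -4.31248963e+01, -2.44218081e+01,  7.18119065e-02,
        5.59900166e-02, -1.33118510e-04]), 'tool_pos': array([ 197.46402176, -486.00703206,  240.0286667 ]), 'tcp_rot': array([-3.14137965e+00,  1.61016357e-03, -1.18500199e+00]), 'contact_force': array([-0.62480608,  0.37201453, -0.75411064]), 'moment': array([-0.03025219, -0.02628584, -0.00379639]), 'grip_width': 92.17671216355237}
side {'fx': 373.8934214828797, 'fy': 373.8934214828797, 'cx': 253.8620207677672, 'cy': 188.978880598477, 'rvec': array([ 0.23261038, -2.87463119,  1.04249875]), 'tvec': array([ 558.14319757,   93.20406976, 1131.9703359 ])}
top {'fx': 360.7102134625779, 'fy': 360.7102134625779, 'cx': 254.3974431935677, 'cy': 192.3187568874823, 'rvec': array([ 2.10817184, -2.1417572 ,  0.16246153]), 'tvec': array([ 37.53222419, 535.07063259, 984.00689755])}
```

View pics/top0.png

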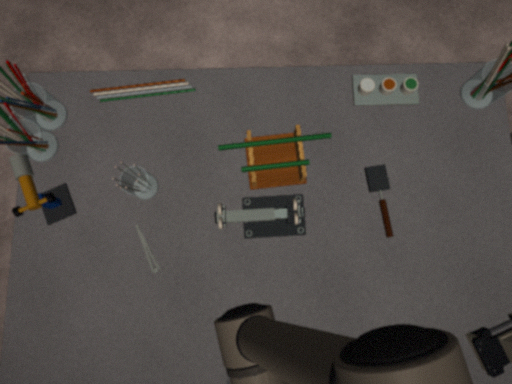

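View pics/side0.png

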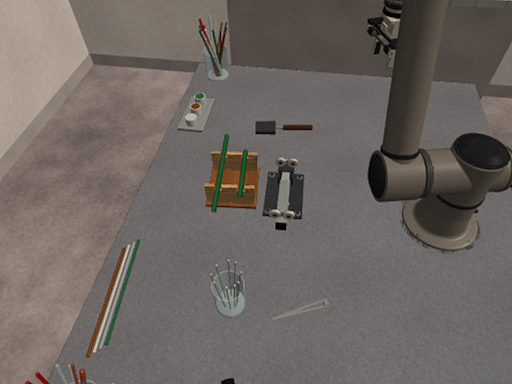

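The top view shows the rest near (270,215) with its boom pointing left, the rack at (277,158) with the long tube in the upper notches, and the arm clear of both. I'll zoom in for pixel-level detail.

```bash
python3 - <<'E'
import cv2
t=cv2.imread("pics/top0.png")[120:250,205:345]; cv2.imwrite("pics/t0c.png",cv2.resize(t,None,fx=5.6,fy=4.6*1.217,interpolation=cv2.INTER_CUBIC)[:600*2])
t=cv2.imread("pics/top0.png")[180:250,205:315]; cv2.imwrite("pics/t0r.png",cv2.resize(t,None,fx=7,fy=7,interpolation=cv2.INTER_CUBIC))
t=cv2.imread("pics/top0.png")[120:195,205:345]; cv2.imwrite("pics/t0k.png",cv2.resize(t,None,fx=5.5,fy=5.5,interpolation=cv2.INTER_CUBIC))
t=cv2.imread("pics/side0.png")[125:240,200:315]; cv2.imwrite("pics/s0c.png",cv2.resize(t,None,fx=5,fy=5,interpolation=cv2.INTER_CUBIC))
E
```

```text
(no output)
```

View pics/t0r.png

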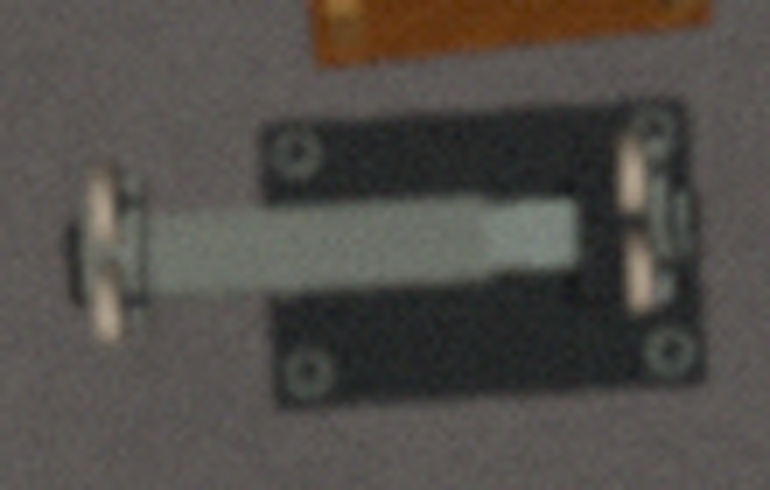

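View pics/t0k.png

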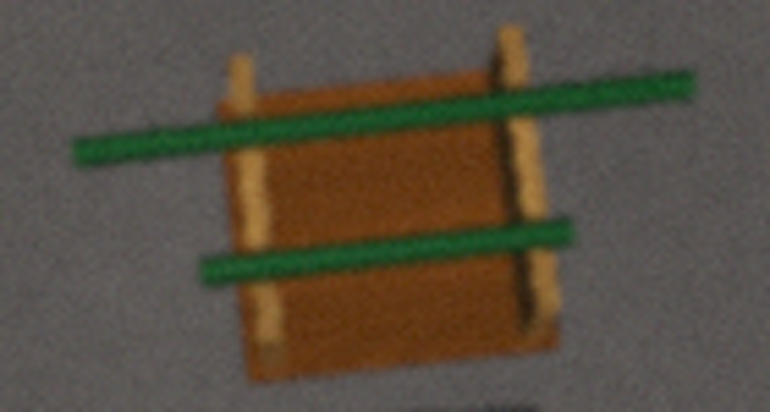

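View pics/s0c.png

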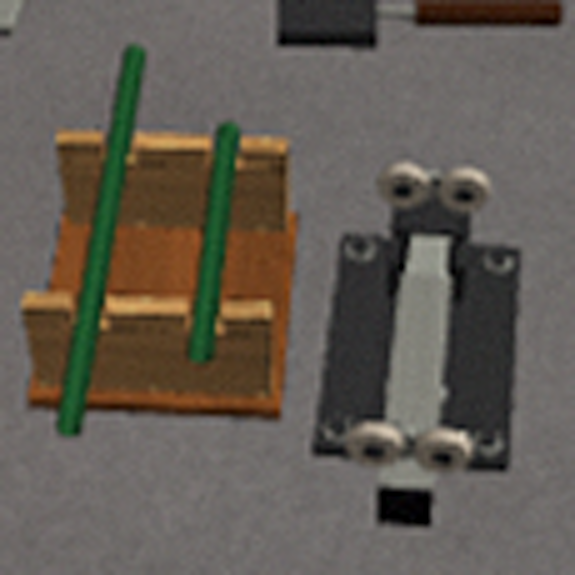

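```bash
cat > h.py <<'E'
import numpy as np,cv2
from plant import *
def ray(n,uv):
    c=camera_model(n);R=cv2.Rodrigues(np.array(c['rvec']))[0];t=np.array(c['tvec'])
    o=-R.T@t; d=R.T@np.array([(uv[0]-c['cx'])/c['fx'],(uv[1]-c['cy'])/c['fy'],1]); return o,d
def at(n,uv,z):
    o,d=ray(n,uv); return o+d*(z-o[2])/d[2]
def proj(n,P):
    c=camera_model(n);K=np.array([[c['fx'],0,c['cx']],[0,c['fy'],c['cy']],[0,0,1]])
    return cv2.projectPoints(np.float64(P).reshape(-1,3),np.array(c['rvec']),np.array(c['tvec']),K,None)[0].reshape(-1,2)
def cr(u,v,s,ox,oy): return (ox+(u+.5)/s-.5, oy+(v+.5)/s-.5)
tr=lambda u,v:cr(u,v,7,205,180)
tk=lambda u,v:cr(u,v,5.5,205,120)
sc=lambda u,v:cr(u,v,5,200,125)
E
python3 - <<'E'
from h import *
np.set_printoptions(precision=1,suppress=True)
for n,p,z in [("TL",(265,122),10),("TR",(688,100),10),("BR",(705,380),10),("BL",(278,410),10),
 ("boomrU",(485,193),75.5),("boomrL",(490,283),75.5),("spU",(577,200),72.5),("spL",(577,268),72.5),("boomF_U",(152,210),75.5),("boomF_L",(158,294),75.5),
 ("rollF1",(104,210),111),("rollF2",(106,310),98),("rollR1",(631,175),98),("rollR2",(639,275),98)]:
    print(n,at("top",tr(*p),z))
print('side')
for n,p,z in [("TL",(345,235),10),("TR",(522,245),10),("BR",(507,470),10),("BL",(313,455),10),("spineL",(412,238),72.5),("spineR",(449,238),72.5),("btn",(445,393),60),('rR1',(403,183),96),('rR2',(465,187),96),('rF1',(375,441),96),('rF2',(443,448),96)]:
    print(n,at("side",sc(*p),z))
print('tubes')
for p in [(76,152),(694,86),(203,272),(572,231)]: print(at("top",tk(*p),83))
for p in [(135,48),(68,432),(229,126),(202,358)]: print(at("side",sc(*p),83))
E
```

```text
TL [528.3  65.2  10. ]
TR [ 534.7 -113.1   10. ]
BR [ 417.4 -115.7   10. ]
BL [407.7  60.8  10. ]
boomrU [488.2 -24.3  75.5]
boomrL [452.8 -25.4  75.5]
spU [485.2 -60.5  72.5]
spL [458.4 -59.7  72.5]
boomF_U [483.7 106.7  75.5]
boomF_L [450.6 104.4  75.5]
rollF1 [479.6 121.5 111. ]
rollF2 [442.7 122.2  98. ]
rollR1 [491.4 -79.6  98. ]
rollR2 [452.9 -81.4  98. ]
side
TL [ 534.3 -109.5   10. ]
TR [ 416.2 -118.4   10. ]
BR [409.9  66.9  10. ]
BL [527.7  73.9  10. ]
spineL [485.  -56.3  72.5]
spineR [462.2 -59.8  72.5]
btn [451.7  52.9  60. ]
rR1 [494.5 -80.2  96. ]
rR2 [455.9 -82.6  96. ]
rF1 [485.3 120.6  96. ]
rF2 [447.5 119.5  96. ]
tubes
[659.8 128.   83. ]
[ 688.5 -188.9   83. ]
[595.5  63.4  83. ]
[ 613.4 -123.6   83. ]
[ 691.6 -192.6   83. ]
[659.9 131.7  83. ]
[ 614.4 -127.4   83. ]
[594.6  66.8  83. ]
```

```bash
cat > fit.py <<'E'
from h import *
from scipy.optimize import least_squares
# features in rest frame
def feats(p):
    x,y,a,pc,bt=p[:5]
    F=[("top",tr(265,122),(60,pc+90,10)),("top",tr(688,100),(60,pc-90,10)),("top",tr(705,380),(-60,pc-90,10)),("top",tr(278,410),(-60,pc+90,10)),
    ("side",sc(345,235),(60,pc-90,10)),("side",sc(522,245),(-60,pc-90,10)),("side",sc(507,470),(-60,pc+90,10)),("side",sc(313,455),(60,pc+90,10)),
    ("top",tr(485,193),(15.5,-40,75.5)),("top",tr(490,283),(-15.5,-40,75.5)),("top",tr(577,200),(12.5,-75,72.5)),("top",tr(577,268),(-12.5,-75,72.5)),
    ("side",sc(412,238),(12.5,-75,72.5)),("side",sc(449,238),(-12.5,-75,72.5)),("side",sc(444,393),(-17.5,bt,60))]
    return F
def w(p,P):
    c,s=np.cos(p[2]),np.sin(p[2]); return np.array([p[0]+c*P[0]-s*P[1],p[1]+s*P[0]+c*P[1],P[2]])
def res(p): return np.concatenate([proj(n,w(p,P))[0]-np.array(uv) for n,uv,P in feats(p)])
if __name__=="__main__":
    np.set_printoptions(precision=2,suppress=True)
    r=least_squares(res,[470,15,.036,-40,37],x_scale=[1,1,.01,1,1],loss='soft_l1'); p=r.x
    print(p,np.sqrt(np.mean(r.fun**2))); print(res(p).reshape(-1,2))
    print("btn",w(p,(0,p[4],60)),"F",w(p,(0,105,96)))
E
python3 fit.py
```

```text
[470.29  15.28   0.04 -39.75  38.37] 0.585949499445818
[[-0.87  0.  ]
 [-0.32 -0.15]
 [ 0.33  0.75]
 [-0.84 -0.25]
 [-0.12 -0.59]
 [ 0.25  0.41]
 [ 0.58 -0.91]
 [ 0.08 -1.65]
 [-0.06  0.35]
 [-0.09 -1.27]
 [-0.49 -0.12]
 [ 0.12 -0.79]
 [-0.07 -0.69]
 [ 0.51 -0.03]
 [ 0.31  0.03]]
btn [468.86  53.62  60.  ] F [466.37 120.2   96.  ]
```

```bash
python3 - <<'E'
import plant
for k in dir(plant):
    if not k.startswith('_'):
        v=getattr(plant,k); print(k, v if not callable(v) else '')
E
```

```text
Unreachable 
camera_model 
capture 
close_job 
get_obs 
tcp_to_tips 14.0
```

{"op": "drive_tool", "data": {"deltas": [{"hand": -1,"wz": -1},{"hand": -1,"wz": -1},{"hand": -1,"wz": -1},{"hand": -1,"wz": -1},{"hand": -1,"wz": -1},{"hand": -1,"wz": -1},{"hand": -1,"wz": -1},{"hand": -1,"wz": -1},{"hand": -1,"wz": -1},{"hand": -1,"wz": -1},{"hand": -1,"wz": -1},{"hand": -1,"wz": -1},{"hand": -1,"wz": -1},{"hand": -1,"wz": -1}]}}

```text
invalid input
```

{"op": "drive_tool", "data": {"deltas": [{"hand": -1,"tx": 0,"ty": 0,"tz": 0,"wx": 0,"wy": 0,"wz": -1},{"hand": -1,"tx": 0,"ty": 0,"tz": 0,"wx": 0,"wy": 0,"wz": -1},{"hand": -1,"tx": 0,"ty": 0,"tz": 0,"wx": 0,"wy": 0,"wz": -1},{"hand": -1,"tx": 0,"ty": 0,"tz": 0,"wx": 0,"wy": 0,"wz": -1},{"hand": -1,"tx": 0,"ty": 0,"tz": 0,"wx": 0,"wy": 0,"wz": -1},{"hand": -1,"tx": 0,"ty": 0,"tz": 0,"wx": 0,"wy": 0,"wz": -1},{"hand": -1,"tx": 0,"ty": 0,"tz": 0,"wx": 0,"wy": 0,"wz": -1},{"hand": -1,"tx": 0,"ty": 0,"tz": 0,"wx": 0,"wy": 0,"wz": -1},{"hand": -1,"tx": 0,"ty": 0,"tz": 0,"wx": 0,"wy": 0,"wz": -1},{"hand": -1,"tx": 0,"ty": 0,"tz": 0,"wx": 0,"wy": 0,"wz": -1},{"hand": -1,"tx": 0,"ty": 0,"tz": 0,"wx": 0,"wy": 0,"wz": -1},{"hand": -1,"tx": 0,"ty": 0,"tz": 0,"wx": 0,"wy": 0,"wz": -1},{"hand": -1,"tx": 0,"ty": 0,"tz": 0,"wx": 0,"wy": 0,"wz": -1},{"hand": -1,"tx": 0,"ty": 0,"tz": 0,"wx": 0,"wy": 0,"wz": -1}]}}

```text
time: 1.27
tool_pos: [197.5, -486.2, 240.3]
tcp_rot: [-3.141, 0.0, 0.041]
contact_force: [0.2, -0.1, -0.4]
grip_width: 91.6
```

{"op": "drive_tool", "data": {"deltas": [{"hand": -1,"tx": 0.49,"ty": -0.88,"tz": 0,"wx": 0,"wy": 0,"wz": 0},{"hand": -1,"tx": 0.49,"ty": -0.88,"tz": 0,"wx": 0,"wy": 0,"wz": 0},{"hand": -1,"tx": 0.49,"ty": -0.88,"tz": 0,"wx": 0,"wy": 0,"wz": 0},{"hand": -1,"tx": 0.49,"ty": -0.88,"tz": 0,"wx": 0,"wy": 0,"wz": 0},{"hand": -1,"tx": 0.49,"ty": -0.88,"tz": 0,"wx": 0,"wy": 0,"wz": 0},{"hand": -1,"tx": 0.49,"ty": -0.88,"tz": 0,"wx": 0,"wy": 0,"wz": 0},{"hand": -1,"tx": 0.49,"ty": -0.88,"tz": 0,"wx": 0,"wy": 0,"wz": 0},{"hand": -1,"tx": 0.49,"ty": -0.88,"tz": 0,"wx": 0,"wy": 0,"wz": 0},{"hand": -1,"tx": 0.49,"ty": -0.88,"tz": 0,"wx": 0,"wy": 0,"wz": 0},{"hand": -1,"tx": 0.49,"ty": -0.88,"tz": 0,"wx": 0,"wy": 0,"wz": 0},{"hand": -1,"tx": 0.49,"ty": -0.88,"tz": 0,"wx": 0,"wy": 0,"wz": 0},{"hand": -1,"tx": 0.49,"ty": -0.88,"tz": 0,"wx": 0,"wy": 0,"wz": 0},{"hand": -1,"tx": 0.49,"ty": -0.88,"tz": 0,"wx": 0,"wy": 0,"wz": 0},{"hand": -1,"tx": 0.49,"ty": -0.88,"tz": 0,"wx": 0,"wy": 0,"wz": 0},{"hand": -1,"tx": 0.45,"ty": -0.88,"tz": 0,"wx": 0,"wy": 0,"wz": 0},{"hand": -1,"tx": 0,"ty": 0,"tz": 0,"wx": 0,"wy": 0,"wz": 0},{"hand": -1,"tx": 0,"ty": 0,"tz": 0,"wx": 0,"wy": 0,"wz": 0}]}}

```text
time: 2.68
tool_pos: [470.4, 53.8, 240.0]
tcp_rot: [3.142, 0.001, 0.041]
contact_force: [-0.7, -0.7, 0.3]
grip_width: 92.1
```

{"op": "drive_tool", "data": {"deltas": [{"hand": -1,"tx": -0.03,"ty": 0.02,"tz": 0.8,"wx": 0,"wy": 0,"wz": 0},{"hand": -1,"tx": 0,"ty": 0,"tz": 0.8,"wx": 0,"wy": 0,"wz": 0},{"hand": -1,"tx": 0,"ty": 0,"tz": 0.8,"wx": 0,"wy": 0,"wz": 0},{"hand": -1,"tx": 0,"ty": 0,"tz": 0.8,"wx": 0,"wy": 0,"wz": 0},{"hand": -1,"tx": 0,"ty": 0,"tz": 0.8,"wx": 0,"wy": 0,"wz": 0},{"hand": -1,"tx": 0,"ty": 0,"tz": 0.4,"wx": 0,"wy": 0,"wz": 0},{"hand": -1,"tx": 0,"ty": 0,"tz": 0.22,"wx": 0,"wy": 0,"wz": 0},{"hand": -1,"tx": 0,"ty": 0,"tz": 0,"wx": 0,"wy": 0,"wz": 0},{"hand": -1,"tx": 0,"ty": 0,"tz": 0,"wx": 0,"wy": 0,"wz": 0}]}}

```text
time: 3.43
tool_pos: [469.4, 50.4, 56.4]
tcp_rot: [3.141, -0.0, 0.036]
contact_force: [-0.1, 0.8, 0.1]
grip_width: 91.7
```

```bash
python3 - <<'E'
from h import *
print(get_obs()['tool_pos'])
im=cv2.cvtColor(capture("side"),cv2.COLOR_RGB2BGR); cv2.imwrite("pics/s1.png",im)
cv2.imwrite("pics/s1c.png",cv2.resize(im[125:240,200:315],None,fx=5,fy=5,interpolation=cv2.INTER_CUBIC))
E
```

```text
[469.42139878  50.36693213  56.36280789]
```

View pics/s1c.png

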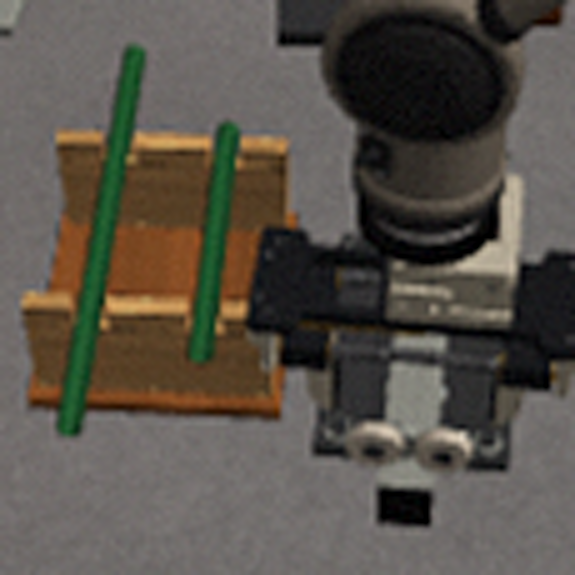

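{"op": "drive_tool", "data": {"deltas": [{"hand": -1,"tx": 0,"ty": -0.05,"tz": 0.03,"wx": 0,"wy": 0,"wz": 0},{"hand": -1,"tx": 0,"ty": 0,"tz": 0,"wx": 0,"wy": 0,"wz": 0},{"hand": 0,"tx": 0,"ty": 0,"tz": 0,"wx": 0,"wy": 0,"wz": 0},{"hand": 0,"tx": 0,"ty": 0,"tz": 0,"wx": 0,"wy": 0,"wz": 0},{"hand": 0,"tx": 0,"ty": 0,"tz": 0,"wx": 0,"wy": 0,"wz": 0},{"hand": 0,"tx": 0,"ty": 0,"tz": 0,"wx": 0,"wy": 0,"wz": 0},{"hand": 0,"tx": 0,"ty": 0,"tz": 0,"wx": 0,"wy": 0,"wz": 0}]}}

```text
time: 4.07
tool_pos: [469.2, 53.1, 54.8]
tcp_rot: [3.141, -0.0, 0.037]
contact_force: [0.3, -0.1, 0.5]
grip_width: 62.9
```

{"op": "drive_tool", "data": {"deltas": [{"hand": 1,"tx": 0,"ty": 0,"tz": 0,"wx": 0,"wy": 0,"wz": 0},{"hand": 1,"tx": 0,"ty": 0,"tz": 0,"wx": 0,"wy": 0,"wz": 0},{"hand": 1,"tx": 0,"ty": 0,"tz": 0,"wx": 0,"wy": 0,"wz": 0},{"hand": 1,"tx": 0,"ty": 0,"tz": 0,"wx": 0,"wy": 0,"wz": 0},{"hand": 1,"tx": 0,"ty": 0,"tz": 0,"wx": 0,"wy": 0,"wz": 0},{"hand": 1,"tx": 0,"ty": 0,"tz": 0,"wx": 0,"wy": 0,"wz": 0},{"hand": 1,"tx": 0,"ty": 0,"tz": 0,"wx": 0,"wy": 0,"wz": 0},{"hand": 1,"tx": 0,"ty": 0,"tz": 0,"wx": 0,"wy": 0,"wz": 0},{"hand": 1,"tx": 0,"ty": 0,"tz": 0,"wx": 0,"wy": 0,"wz": 0},{"hand": 1,"tx": 0,"ty": 0,"tz": 0,"wx": 0,"wy": 0,"wz": 0}]}}

```text
time: 4.9
tool_pos: [469.0, 53.1, 54.6]
tcp_rot: [3.141, 0.0, 0.037]
contact_force: [-1.6, -0.2, 0.3]
grip_width: 30.8
```

{"op": "drive_tool", "data": {"deltas": [{"hand": 1,"tx": 0,"ty": -0.05,"tz": 0,"wx": 0,"wy": 0,"wz": 0},{"hand": 1,"tx": 0,"ty": -0.05,"tz": 0,"wx": 0,"wy": 0,"wz": 0},{"hand": 1,"tx": 0,"ty": -0.05,"tz": 0,"wx": 0,"wy": 0,"wz": 0}]}}

```text
time: 5.15
tool_pos: [468.8, 57.7, 54.6]
tcp_rot: [3.139, 0.001, 0.038]
contact_force: [-2.1, -15.1, 0.8]
grip_width: 30.3
```

{"op": "drive_tool", "data": {"deltas": [{"hand": 1,"tx": 0,"ty": -0.05,"tz": 0,"wx": 0,"wy": 0,"wz": 0},{"hand": 1,"tx": 0,"ty": -0.05,"tz": 0,"wx": 0,"wy": 0,"wz": 0},{"hand": 1,"tx": 0,"ty": -0.05,"tz": 0,"wx": 0,"wy": 0,"wz": 0},{"hand": 1,"tx": 0,"ty": -0.05,"tz": 0,"wx": 0,"wy": 0,"wz": 0},{"hand": 1,"tx": 0,"ty": -0.05,"tz": 0,"wx": 0,"wy": 0,"wz": 0},{"hand": 1,"tx": 0,"ty": -0.05,"tz": 0,"wx": 0,"wy": 0,"wz": 0}]}}

```text
time: 5.65
tool_pos: [468.2, 70.7, 54.6]
tcp_rot: [3.141, 0.001, 0.037]
contact_force: [-1.7, -4.6, 0.1]
grip_width: 30.6
```

{"op": "drive_tool", "data": {"deltas": [{"hand": 1,"tx": 0,"ty": -0.05,"tz": 0,"wx": 0,"wy": 0,"wz": 0},{"hand": 1,"tx": 0,"ty": -0.05,"tz": 0,"wx": 0,"wy": 0,"wz": 0},{"hand": 1,"tx": 0,"ty": -0.05,"tz": 0,"wx": 0,"wy": 0,"wz": 0},{"hand": 1,"tx": 0,"ty": -0.03,"tz": 0,"wx": 0,"wy": 0,"wz": 0}]}}

```text
time: 5.98
tool_pos: [467.8, 78.6, 54.6]
tcp_rot: [-3.141, 0.001, 0.037]
contact_force: [-1.8, 0.4, 0.2]
grip_width: 30.6
```

```bash
python3 - <<'E'
from h import *
im=cv2.cvtColor(capture("side"),cv2.COLOR_RGB2BGR)
cv2.imwrite("pics/s2c.png",cv2.resize(im[125:240,200:315],None,fx=5,fy=5,interpolation=cv2.INTER_CUBIC))
E
```

```text
(no output)
```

View pics/s2c.png

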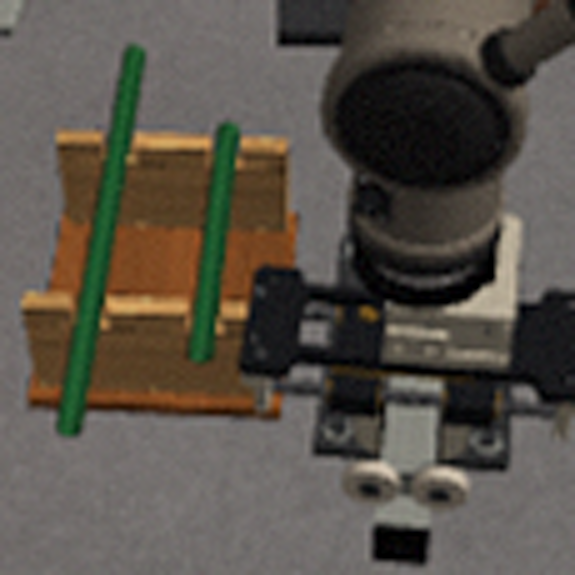

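The front rollers moved from crop (375,441) to (370,480), so the boom is following the fingers. I'll creep the last few mm.

{"op": "drive_tool", "data": {"deltas": [{"hand": 1,"tx": 0,"ty": -0.025,"tz": 0,"wx": 0,"wy": 0,"wz": 0},{"hand": 1,"tx": 0,"ty": -0.025,"tz": 0,"wx": 0,"wy": 0,"wz": 0},{"hand": 1,"tx": 0,"ty": -0.025,"tz": 0,"wx": 0,"wy": 0,"wz": 0},{"hand": 1,"tx": 0,"ty": -0.025,"tz": 0,"wx": 0,"wy": 0,"wz": 0}]}}

```text
time: 6.37
tool_pos: [467.7, 82.2, 54.7]
tcp_rot: [3.141, 0.001, 0.037]
contact_force: [-3.4, -1.1, 1.9]
grip_width: 30.8
```

{"op": "drive_tool", "data": {"deltas": [{"hand": 1,"tx": 0,"ty": -0.02,"tz": 0,"wx": 0,"wy": 0,"wz": 0},{"hand": 1,"tx": 0,"ty": -0.02,"tz": 0,"wx": 0,"wy": 0,"wz": 0}]}}

```text
time: 6.53
tool_pos: [467.6, 83.9, 54.6]
tcp_rot: [3.141, 0.001, 0.037]
contact_force: [-5.3, -2.0, 2.7]
grip_width: 30.7
```

{"op": "drive_tool", "data": {"deltas": [{"hand": 1,"tx": 0,"ty": -0.02,"tz": 0,"wx": 0,"wy": 0,"wz": 0},{"hand": 1,"tx": 0,"ty": -0.02,"tz": 0,"wx": 0,"wy": 0,"wz": 0},{"hand": 1,"tx": 0,"ty": 0,"tz": 0,"wx": 0,"wy": 0,"wz": 0}]}}

```text
time: 6.78
tool_pos: [467.6, 84.6, 54.6]
tcp_rot: [3.14, 0.001, 0.037]
contact_force: [-5.0, -7.5, 3.1]
grip_width: 30.9
```

{"op": "drive_tool", "data": {"deltas": [{"hand": 1,"tx": 0,"ty": -0.025,"tz": 0,"wx": 0,"wy": 0,"wz": 0},{"hand": 1,"tx": 0,"ty": 0,"tz": 0,"wx": 0,"wy": 0,"wz": 0}]}}

```text
time: 6.95
tool_pos: [467.6, 84.8, 54.6]
tcp_rot: [3.139, 0.001, 0.037]
contact_force: [-4.9, -12.7, 3.1]
grip_width: 31.0
```

The force is climbing with no motion, so the boom is caught. I'll relieve it, open and lift.

{"op": "drive_tool", "data": {"deltas": [{"hand": 1,"tx": 0,"ty": 0.04,"tz": 0,"wx": 0,"wy": 0,"wz": 0},{"hand": 0,"tx": 0,"ty": 0,"tz": 0,"wx": 0,"wy": 0,"wz": 0},{"hand": 0,"tx": 0,"ty": 0,"tz": 0,"wx": 0,"wy": 0,"wz": 0},{"hand": 0,"tx": 0,"ty": 0,"tz": 0,"wx": 0,"wy": 0,"wz": 0},{"hand": 0,"tx": 0,"ty": 0,"tz": 0,"wx": 0,"wy": 0,"wz": 0},{"hand": 0,"tx": 0,"ty": 0,"tz": -0.3,"wx": 0,"wy": 0,"wz": 0},{"hand": 0,"tx": 0,"ty": 0,"tz": -0.9,"wx": 0,"wy": 0,"wz": 0},{"hand": 0,"tx": 0,"ty": 0,"tz": -0.9,"wx": 0,"wy": 0,"wz": 0},{"hand": 0,"tx": 0,"ty": 0,"tz": -0.9,"wx": 0,"wy": 0,"wz": 0},{"hand": 0,"tx": 0,"ty": 0,"tz": -0.9,"wx": 0,"wy": 0,"wz": 0},{"hand": 0,"tx": 0,"ty": 0,"tz": -0.6,"wx": 0,"wy": 0,"wz": 0}]}}

```text
time: 7.87
tool_pos: [469.0, 85.2, 238.4]
tcp_rot: [-3.142, -0.005, 0.037]
contact_force: [1.0, -0.6, -0.4]
grip_width: 46.1
```

```bash
python3 - <<'E'
from h import *
im=cv2.cvtColor(capture("side"),cv2.COLOR_RGB2BGR)
cv2.imwrite("pics/s3.png",im)
cv2.imwrite("pics/s3c.png",cv2.resize(im[125:240,200:315],None,fx=5,fy=5,interpolation=cv2.INTER_CUBIC))
E
```

```text
(no output)
```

View pics/s3c.png

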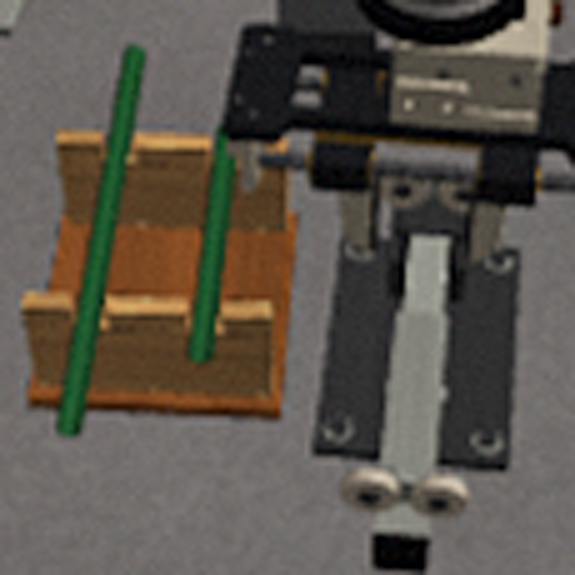

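```bash
python3 - <<'E'
from h import *
for p in [(371,489),(439,494)]: print(at("side",sc(*p),96))
print(at("side",sc(375,441),96),at("side",sc(443,448),96))
# tube long: midpoints
for c,P in (("top",[tk(76,152),tk(694,86)]),("side",[sc(135,48),sc(68,432)])):
    a,b=[at(c,u,83) for u in P]; d=a-b; print((a+b)/2, np.linalg.norm(d), d[:2])
E
```

```text
[483.19966952 153.07804134  96.        ]
[446.22107759 150.63312246  96.        ]
[485.33858509 120.56777763  96.        ] [447.45358614 119.5340746   96.        ]
[674.1608785  -30.44923557  83.        ] 318.163144775361 [-28.75889668 316.86071476]
[675.74799498 -30.47927539  83.        ] 325.83560846157803 [  31.76159013 -324.28389589]
```

{"op": "drive_tool", "data": {"deltas": [{"hand": 0,"tx": 0.72,"ty": 0.44,"tz": 0,"wx": 0,"wy": 0,"wz": 0},{"hand": 0,"tx": 0.72,"ty": 0.44,"tz": 0,"wx": 0,"wy": 0,"wz": 0},{"hand": 0,"tx": 0.72,"ty": 0.44,"tz": 0,"wx": 0,"wy": 0,"wz": 0},{"hand": 0,"tx": 0.72,"ty": 0.44,"tz": 0,"wx": 0,"wy": 0,"wz": 0},{"hand": 0,"tx": 0.72,"ty": 0.44,"tz": 0,"wx": 0,"wy": 0,"wz": 0},{"hand": 0,"tx": 0.72,"ty": 0.44,"tz": 0,"wx": 0,"wy": 0,"wz": 0},{"hand": 0,"tx": 0.72,"ty": 0.44,"tz": 0,"wx": 0,"wy": 0,"wz": 0},{"hand": 0,"tx": 0,"ty": 0,"tz": 0,"wx": 0,"wy": 0,"wz": -0.65},{"hand": 0,"tx": 0,"ty": 0,"tz": 0,"wx": 0,"wy": 0,"wz": 0},{"hand": 0,"tx": 0,"ty": 0,"tz": 0,"wx": 0,"wy": 0,"wz": 0},{"hand": 0,"tx": 0,"ty": 0,"tz": 0,"wx": 0,"wy": 0,"wz": 0}]}}

```text
time: 8.83
tool_pos: [673.5, -30.1, 234.8]
tcp_rot: [-3.141, 0.0, 0.093]
contact_force: [-0.4, -0.7, 0.3]
grip_width: 45.7
```

```bash
python3 - <<'E'
from h import *
for n in("side","top"):
    im=cv2.cvtColor(capture(n),cv2.COLOR_RGB2BGR)
    cv2.imwrite(f"pics/{n}4.png",im)
im=cv2.imread("pics/top4.png")
cv2.imwrite("pics/t4c.png",cv2.resize(im[180:250,205:315],None,fx=7,fy=7,interpolation=cv2.INTER_CUBIC))
im=cv2.imread("pics/side4.png")
cv2.imwrite("pics/s4c.png",cv2.resize(im[125:240,200:315],None,fx=5,fy=5,interpolation=cv2.INTER_CUBIC))
print(get_obs()['tool_pos'],get_obs()['tcp_rot'])
E
```

```text
[673.50929034 -30.04891295 235.3929356 ] [ 3.14149419e+00 -6.83734462e-04  9.34044755e-02]
```

View pics/t4c.png

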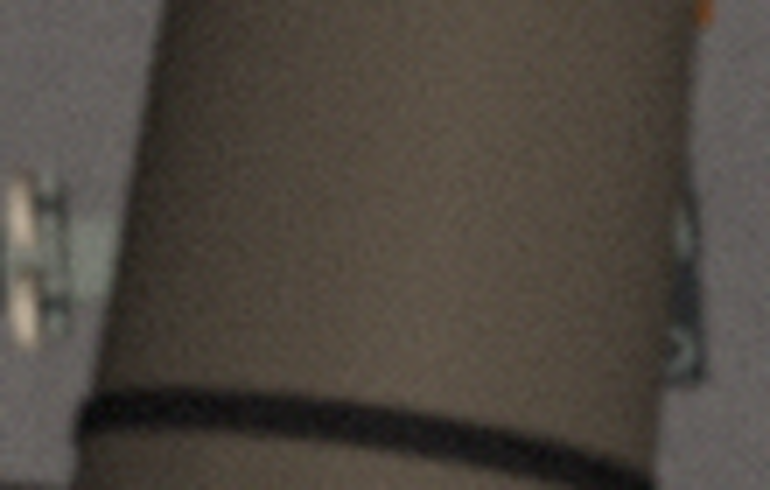

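View pics/s4c.png

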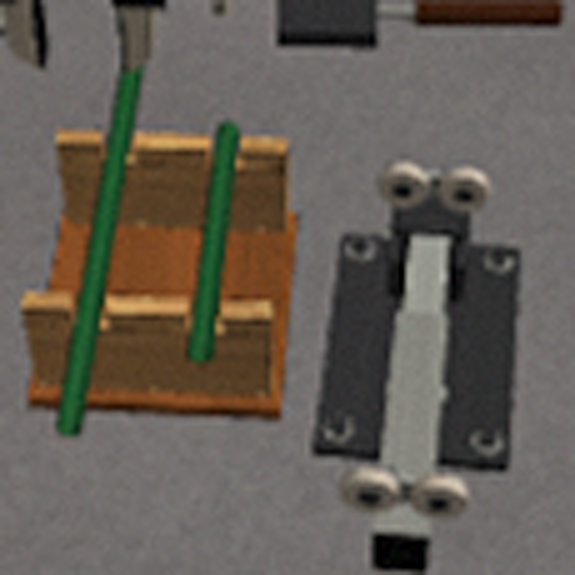

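The rollers and near button bump (443,393) show the boom one hole out. Descending on the long tube now.

{"op": "drive_tool", "data": {"deltas": [{"hand": 0,"tx": 0.03,"ty": 0,"tz": 0.8,"wx": 0,"wy": 0,"wz": 0},{"hand": 0,"tx": 0,"ty": 0,"tz": 0.8,"wx": 0,"wy": 0,"wz": 0},{"hand": 0,"tx": 0,"ty": 0,"tz": 0.8,"wx": 0,"wy": 0,"wz": 0},{"hand": 0,"tx": 0,"ty": 0,"tz": 0.8,"wx": 0,"wy": 0,"wz": 0},{"hand": 0,"tx": 0,"ty": 0,"tz": 0.5,"wx": 0,"wy": 0,"wz": 0},{"hand": 0,"tx": 0,"ty": 0,"tz": 0.22,"wx": 0,"wy": 0,"wz": 0},{"hand": 0,"tx": 0,"ty": 0,"tz": 0,"wx": 0,"wy": 0,"wz": 0},{"hand": 0,"tx": 0,"ty": 0,"tz": 0,"wx": 0,"wy": 0,"wz": 0},{"hand": 0,"tx": 0,"ty": 0,"tz": 0,"wx": 0,"wy": 0,"wz": 0}]}}

```text
time: 9.68
tool_pos: [676.4, -30.7, 80.3]
tcp_rot: [3.141, -0.004, 0.094]
contact_force: [-0.6, -0.7, 0.8]
grip_width: 45.7
```

{"op": "drive_tool", "data": {"deltas": [{"hand": 0.4,"tx": -0.02,"ty": 0,"tz": 0.05,"wx": 0,"wy": 0,"wz": 0},{"hand": 0.4,"tx": 0,"ty": 0,"tz": 0,"wx": 0,"wy": 0,"wz": 0},{"hand": 0.4,"tx": 0,"ty": 0,"tz": 0,"wx": 0,"wy": 0,"wz": 0},{"hand": 0.4,"tx": 0,"ty": 0,"tz": 0,"wx": 0,"wy": 0,"wz": 0},{"hand": 1,"tx": 0,"ty": 0,"tz": 0,"wx": 0,"wy": 0,"wz": 0},{"hand": 1,"tx": 0,"ty": 0,"tz": 0,"wx": 0,"wy": 0,"wz": 0},{"hand": 1,"tx": 0,"ty": 0,"tz": 0,"wx": 0,"wy": 0,"wz": 0},{"hand": 1,"tx": 0,"ty": 0,"tz": 0,"wx": 0,"wy": 0,"wz": 0},{"hand": 1,"tx": 0,"ty": 0,"tz": 0,"wx": 0,"wy": 0,"wz": 0},{"hand": 1,"tx": 0,"ty": 0,"tz": 0,"wx": 0,"wy": 0,"wz": 0}]}}

```text
time: 10.52
tool_pos: [674.4, -30.8, 76.0]
tcp_rot: [3.141, -0.0, 0.093]
contact_force: [0.5, 0.2, 0.8]
grip_width: 15.0
```

{"op": "drive_tool", "data": {"deltas": [{"hand": 1,"tx": 0,"ty": 0,"tz": -0.1,"wx": 0,"wy": 0,"wz": 0},{"hand": 1,"tx": 0,"ty": 0,"tz": -0.2,"wx": 0,"wy": 0,"wz": 0},{"hand": 1,"tx": 0,"ty": 0,"tz": -0.4,"wx": 0,"wy": 0,"wz": 0},{"hand": 1,"tx": 0,"ty": 0,"tz": -0.5,"wx": 0,"wy": 0,"wz": 0},{"hand": 1,"tx": 0,"ty": 0,"tz": -0.5,"wx": 0,"wy": 0,"wz": 0},{"hand": 1,"tx": 0,"ty": 0,"tz": -0.5,"wx": 0,"wy": 0,"wz": 0},{"hand": 1,"tx": 0,"ty": 0,"tz": -0.3,"wx": 0,"wy": 0,"wz": 0},{"hand": 1,"tx": 0,"ty": 0,"tz": 0,"wx": 0,"wy": 0,"wz": 0},{"hand": 1,"tx": 0,"ty": 0,"tz": 0,"wx": 0,"wy": 0,"wz": 0}]}}

```text
time: 11.27
tool_pos: [674.6, -30.8, 176.8]
tcp_rot: [3.141, -0.002, 0.094]
contact_force: [-0.7, -0.0, -1.4]
grip_width: 14.9
```

```bash
python3 - <<'E'
from h import *
im=cv2.cvtColor(capture("side"),cv2.COLOR_RGB2BGR)
cv2.imwrite("pics/s5.png",cv2.resize(im[60:240,140:340],None,fx=3.3,fy=3.3,interpolation=cv2.INTER_CUBIC))
print(get_obs()['tool_pos'])
E
```

```text
[674.02219847 -30.73684491 175.51288902]
```

View pics/s5.png

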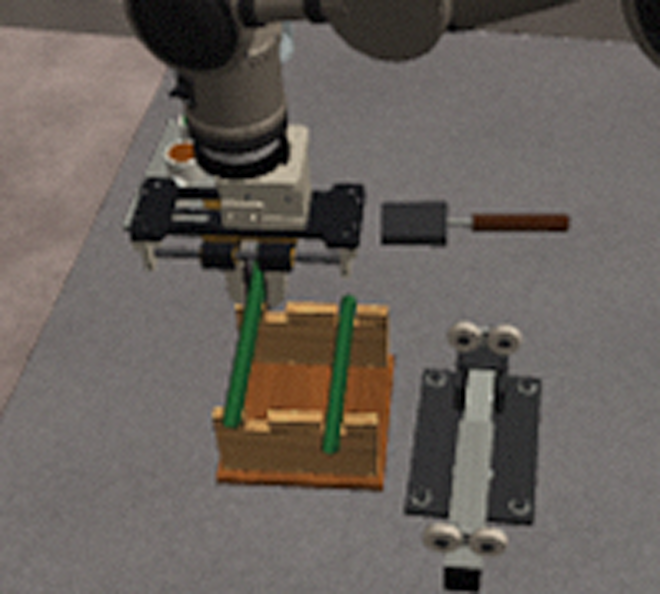

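{"op": "drive_tool", "data": {"deltas": [{"hand": 1,"tx": -0.3,"ty": -0.13,"tz": 0,"wx": 0,"wy": 0,"wz": 0},{"hand": 1,"tx": -0.6,"ty": -0.26,"tz": 0,"wx": 0,"wy": 0,"wz": 0},{"hand": 1,"tx": -0.8,"ty": -0.34,"tz": 0,"wx": 0,"wy": 0,"wz": 0},{"hand": 1,"tx": -0.8,"ty": -0.34,"tz": 0,"wx": 0,"wy": 0,"wz": 0},{"hand": 1,"tx": -0.8,"ty": -0.34,"tz": 0,"wx": 0,"wy": 0,"wz": 0},{"hand": 1,"tx": -0.8,"ty": -0.34,"tz": 0,"wx": 0,"wy": 0,"wz": 0},{"hand": 1,"tx": -0.55,"ty": -0.235,"tz": 0,"wx": 0,"wy": 0,"wz": 0},{"hand": 1,"tx": -0.3,"ty": -0.13,"tz": 0,"wx": 0,"wy": 0,"wz": 0},{"hand": 1,"tx": 0,"ty": 0,"tz": 0,"wx": 0,"wy": 0,"wz": 0.33},{"hand": 1,"tx": 0,"ty": 0,"tz": 0,"wx": 0,"wy": 0,"wz": 0.3},{"hand": 1,"tx": 0,"ty": 0,"tz": 0,"wx": 0,"wy": 0,"wz": 0},{"hand": 1,"tx": 0,"ty": 0,"tz": 0,"wx": 0,"wy": 0,"wz": 0},{"hand": 1,"tx": 0,"ty": 0,"tz": 0,"wx": 0,"wy": 0,"wz": 0}]}}

```text
time: 12.4
tool_pos: [469.1, 34.9, 175.3]
tcp_rot: [-3.142, 0.001, 0.039]
contact_force: [-0.7, -0.0, -0.7]
grip_width: 15.0
```

```bash
python3 - <<'E'
from h import *
for n in("side","top"):
    im=cv2.cvtColor(capture(n),cv2.COLOR_RGB2BGR)
    cv2.imwrite(f"pics/{n}6.png",im)
im=cv2.imread("pics/side6.png")
cv2.imwrite("pics/s6c.png",cv2.resize(im[110:250,200:340],None,fx=4,fy=4,interpolation=cv2.INTER_CUBIC))
im=cv2.imread("pics/top6.png")
cv2.imwrite("pics/t6c.png",cv2.resize(im[120:260,190:350],None,fx=4,fy=4,interpolation=cv2.INTER_CUBIC))
o=get_obs();print(o['tool_pos'],o['tcp_rot'])
E
```

```text
[469.22728511  34.88923172 175.47135316] [3.14159013e+00 9.12408226e-04 3.87723965e-02]
```

View pics/s6c.png

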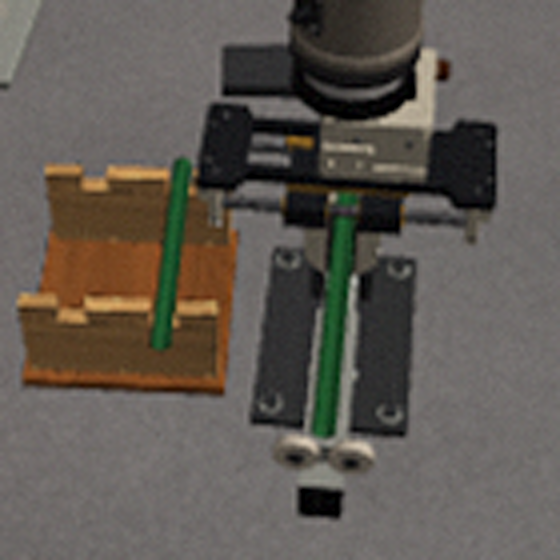

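View pics/t6c.png

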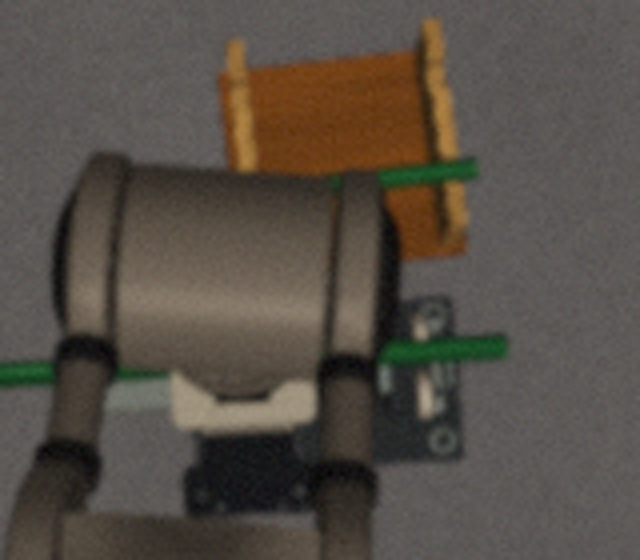

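```bash
python3 - <<'E'
from h import *
a=.039;d=np.array([-np.sin(a),np.cos(a),0]);m=np.array([469.3,35,182])
for s in(160,-160):
  for n in("side","top"): print(s,n,proj(n,m+s*d)[0])
print("seen side front",cr(324,434,4,200,110),"top rear",cr(508,347,4,190,120))
im=cv2.imread("pics/top6.png")
cv2.imwrite("pics/t6d.png",cv2.resize(im[190:230,160:240],None,fx=8,fy=8,interpolation=cv2.INTER_CUBIC))
E
```

```text
160 side [280.38046656 217.25787072]
160 top [186.30976402 213.22831793]
-160 side [289.26602453 131.45798549]
-160 top [316.59745223 206.03589803]
seen side front (280.625, 218.125) top rear (316.625, 206.375)
```

View pics/t6d.png

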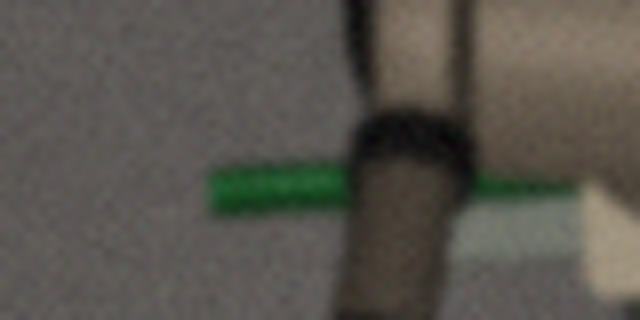

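Both tube ends are within 1 px of prediction, so it's level and aligned. Lowering.

{"op": "drive_tool", "data": {"deltas": [{"hand": 1,"tx": 0,"ty": 0,"tz": 0.2,"wx": 0,"wy": 0,"wz": 0},{"hand": 1,"tx": 0,"ty": 0,"tz": 0.35,"wx": 0,"wy": 0,"wz": 0},{"hand": 1,"tx": 0,"ty": 0,"tz": 0.35,"wx": 0,"wy": 0,"wz": 0},{"hand": 1,"tx": 0,"ty": 0,"tz": 0.35,"wx": 0,"wy": 0,"wz": 0},{"hand": 1,"tx": 0,"ty": 0,"tz": 0.2,"wx": 0,"wy": 0,"wz": 0},{"hand": 1,"tx": 0,"ty": 0,"tz": 0.1,"wx": 0,"wy": 0,"wz": 0},{"hand": 1,"tx": 0,"ty": 0,"tz": 0,"wx": 0,"wy": 0,"wz": 0},{"hand": 1,"tx": 0,"ty": 0,"tz": 0,"wx": 0,"wy": 0,"wz": 0}]}}

```text
time: 13.17
tool_pos: [469.6, 34.9, 114.0]
tcp_rot: [3.141, -0.0, 0.039]
contact_force: [-0.4, -0.5, -0.5]
grip_width: 14.9
```

```bash
python3 - <<'E'
from h import *
im=cv2.cvtColor(capture("side"),cv2.COLOR_RGB2BGR)
cv2.imwrite("pics/s7c.png",cv2.resize(im[150:250,220:320],None,fx=5.5,fy=5.5,interpolation=cv2.INTER_CUBIC))
im=cv2.cvtColor(capture("top"),cv2.COLOR_RGB2BGR)
cv2.imwrite("pics/t7c.png",cv2.resize(im[180:250,180:330],None,fx=5,fy=5,interpolation=cv2.INTER_CUBIC))
E
```

```text
(no output)
```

View pics/s7c.png

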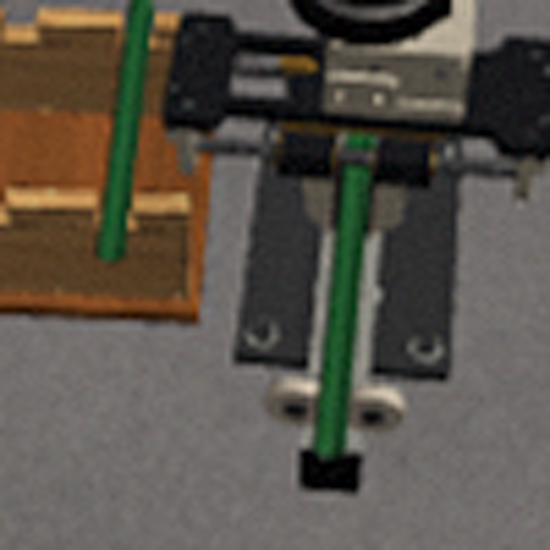

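View pics/t7c.png

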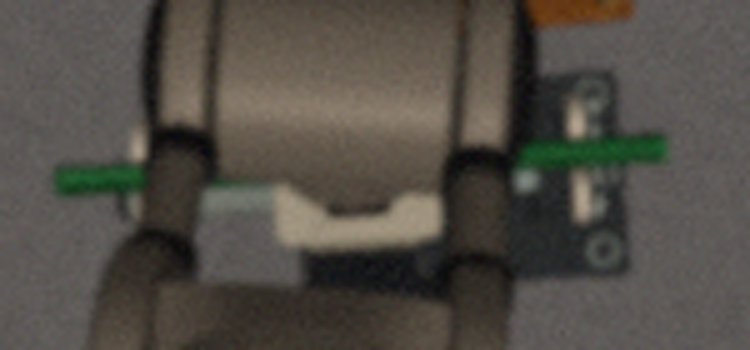

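The tube sits between both roller pairs in both views. Next is a slow touchdown, watching the force.

{"op": "drive_tool", "data": {"deltas": [{"hand": 1,"tx": 0,"ty": 0,"tz": 0.05,"wx": 0,"wy": 0,"wz": 0},{"hand": 1,"tx": 0,"ty": 0,"tz": 0.05,"wx": 0,"wy": 0,"wz": 0},{"hand": 1,"tx": 0,"ty": 0,"tz": 0.05,"wx": 0,"wy": 0,"wz": 0},{"hand": 1,"tx": 0,"ty": 0,"tz": 0.03,"wx": 0,"wy": 0,"wz": 0},{"hand": 1,"tx": 0,"ty": 0,"tz": 0,"wx": 0,"wy": 0,"wz": 0}]}}

```text
time: 13.68
tool_pos: [469.2, 35.0, 106.5]
tcp_rot: [3.142, 0.0, 0.038]
contact_force: [0.4, -0.7, -0.9]
grip_width: 14.9
```

{"op": "drive_tool", "data": {"deltas": [{"hand": 1,"tx": 0,"ty": 0,"tz": 0.025,"wx": 0,"wy": 0,"wz": 0},{"hand": 1,"tx": 0,"ty": 0,"tz": 0.025,"wx": 0,"wy": 0,"wz": 0},{"hand": 1,"tx": 0,"ty": 0,"tz": 0,"wx": 0,"wy": 0,"wz": 0}]}}

```text
time: 13.93
tool_pos: [469.2, 35.0, 104.5]
tcp_rot: [3.142, 0.0, 0.038]
contact_force: [-0.5, -0.6, -0.6]
grip_width: 15.2
```

{"op": "drive_tool", "data": {"deltas": [{"hand": 1,"tx": 0,"ty": 0,"tz": 0.025,"wx": 0,"wy": 0,"wz": 0},{"hand": 1,"tx": 0,"ty": 0,"tz": 0,"wx": 0,"wy": 0,"wz": 0},{"hand": 1,"tx": 0,"ty": 0,"tz": 0,"wx": 0,"wy": 0,"wz": 0}]}}

```text
time: 14.18
tool_pos: [469.4, 34.9, 103.7]
tcp_rot: [3.141, -0.0, 0.039]
contact_force: [-0.1, -0.1, -0.4]
grip_width: 15.3
```

{"op": "drive_tool", "data": {"deltas": [{"hand": 1,"tx": 0,"ty": 0,"tz": 0.025,"wx": 0,"wy": 0,"wz": 0},{"hand": 1,"tx": 0,"ty": 0,"tz": 0,"wx": 0,"wy": 0,"wz": 0},{"hand": 1,"tx": 0,"ty": 0,"tz": 0,"wx": 0,"wy": 0,"wz": 0}]}}

```text
time: 14.43
tool_pos: [469.7, 34.9, 103.0]
tcp_rot: [3.141, -0.001, 0.039]
contact_force: [0.7, 0.9, 1.5]
grip_width: 15.0
```

{"op": "drive_tool", "data": {"deltas": [{"hand": 1,"tx": 0,"ty": 0,"tz": 0.025,"wx": 0,"wy": 0,"wz": 0},{"hand": 1,"tx": 0,"ty": 0,"tz": 0,"wx": 0,"wy": 0,"wz": 0},{"hand": 1,"tx": 0,"ty": 0,"tz": 0,"wx": 0,"wy": 0,"wz": 0}]}}

```text
time: 14.68
tool_pos: [469.8, 34.9, 102.7]
tcp_rot: [3.141, -0.002, 0.039]
contact_force: [-1.0, -0.0, 10.1]
grip_width: 14.7
```

The 10 N reading means the tube is down. I'll ease off slightly and open.

{"op": "drive_tool", "data": {"deltas": [{"hand": 1,"tx": 0,"ty": 0,"tz": -0.015,"wx": 0,"wy": 0,"wz": 0},{"hand": 1,"tx": 0,"ty": 0,"tz": 0,"wx": 0,"wy": 0,"wz": 0},{"hand": 0.5,"tx": 0,"ty": 0,"tz": 0,"wx": 0,"wy": 0,"wz": 0},{"hand": 0.5,"tx": 0,"ty": 0,"tz": 0,"wx": 0,"wy": 0,"wz": 0},{"hand": 0.5,"tx": 0,"ty": 0,"tz": 0,"wx": 0,"wy": 0,"wz": 0},{"hand": 0,"tx": 0,"ty": 0,"tz": 0,"wx": 0,"wy": 0,"wz": 0},{"hand": 0,"tx": 0,"ty": 0,"tz": 0,"wx": 0,"wy": 0,"wz": 0},{"hand": 0,"tx": 0,"ty": 0,"tz": 0,"wx": 0,"wy": 0,"wz": 0},{"hand": 0,"tx": 0,"ty": 0,"tz": 0,"wx": 0,"wy": 0,"wz": 0}]}}

```text
time: 15.43
tool_pos: [469.2, 35.0, 102.2]
tcp_rot: [3.142, 0.0, 0.038]
contact_force: [-0.3, 0.5, -1.2]
grip_width: 43.7
```

{"op": "drive_tool", "data": {"deltas": [{"hand": 0,"tx": 0,"ty": 0,"tz": -0.2,"wx": 0,"wy": 0,"wz": 0},{"hand": 0,"tx": 0,"ty": 0,"tz": -0.6,"wx": 0,"wy": 0,"wz": 0},{"hand": 0,"tx": 0,"ty": 0,"tz": -0.9,"wx": 0,"wy": 0,"wz": 0},{"hand": 0,"tx": 0,"ty": 0,"tz": -0.9,"wx": 0,"wy": 0,"wz": 0},{"hand": 0,"tx": 0,"ty": 0,"tz": -0.9,"wx": 0,"wy": 0,"wz": 0},{"hand": 0,"tx": 0,"ty": 0.7,"tz": 0,"wx": 0,"wy": 0,"wz": 0},{"hand": 0,"tx": 0,"ty": 0.9,"tz": 0,"wx": 0,"wy": 0,"wz": 0},{"hand": 0,"tx": 0,"ty": 0.9,"tz": 0,"wx": 0,"wy": 0,"wz": 0},{"hand": 0,"tx": 0,"ty": 0.9,"tz": 0,"wx": 0,"wy": 0,"wz": 0},{"hand": 0,"tx": 0,"ty": 0.9,"tz": 0,"wx": 0,"wy": 0,"wz": 0},{"hand": 0,"tx": 0,"ty": 0.9,"tz": 0,"wx": 0,"wy": 0,"wz": 0},{"hand": 0,"tx": 0,"ty": 0.9,"tz": 0,"wx": 0,"wy": 0,"wz": 0},{"hand": 0,"tx": 0,"ty": 0.9,"tz": 0,"wx": 0,"wy": 0,"wz": 0},{"hand": 0,"tx": 0,"ty": 0.7,"tz": 0,"wx": 0,"wy": 0,"wz": 0},{"hand": 0,"tx": 0,"ty": 0,"tz": 0,"wx": 0,"wy": 0,"wz": 0}]}}

```text
time: 16.68
tool_pos: [480.8, -277.8, 242.5]
tcp_rot: [3.139, -0.0, 0.034]
contact_force: [-0.7, -0.1, 0.9]
grip_width: 45.9
```

```bash
python3 - <<'E'
from h import *
for n in("side","top"):
    im=cv2.cvtColor(capture(n),cv2.COLOR_RGB2BGR)
    cv2.imwrite(f"pics/{n}8.png",im)
im=cv2.imread("pics/side8.png")
cv2.imwrite("pics/s8c.png",cv2.resize(im[140:250,220:320],None,fx=5,fy=5,interpolation=cv2.INTER_CUBIC))
im=cv2.imread("pics/top8.png")
cv2.imwrite("pics/t8c.png",cv2.resize(im[180:250,180:330],None,fx=5,fy=5,interpolation=cv2.INTER_CUBIC))
E
```

```text
(no output)
```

View pics/s8c.png

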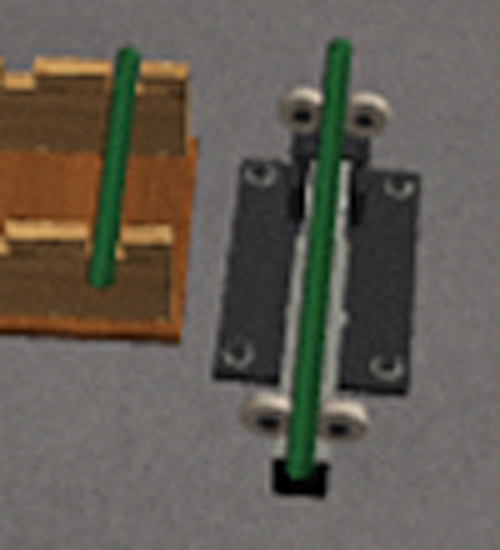

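View pics/t8c.png

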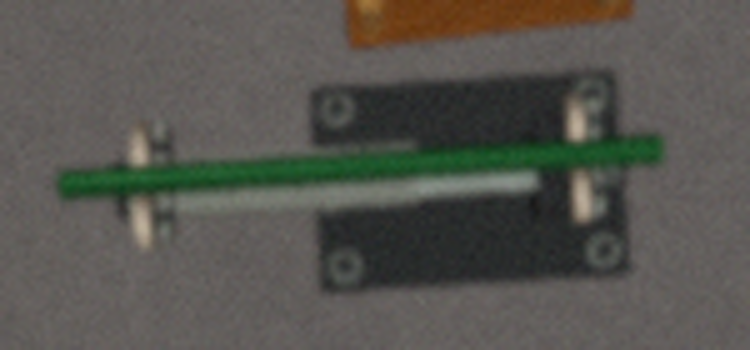

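```bash
python3 - <<'E'
from h import *
np.set_printoptions(precision=1,suppress=True)
t=[cr(62,184,5,180,180),cr(662,149,5,180,180)]; s=[cr(299,472,5,220,140),cr(339,44,5,220,140)]
for z in(106,110,115):
    print(z,[at("top",u,z)[:2] for u in t],[at("side",u,z)[:2] for u in s])
for p in [(267,415),(345,420)]: print(at("side",cr(*p,5,220,140),96))
for p in [(302,107),(367,113)]: print(at("side",cr(*p,5,220,140),96))
E
```

```text
106 [array([463.1, 195.3]), array([ 476.6, -124.2])] [array([463. , 194.5]), array([ 478. , -130.3])]
110 [array([462.7, 194.5]), array([ 476.1, -123.7])] [array([462.8, 197.1]), array([ 477.7, -126.1])]
115 [array([462.1, 193.5]), array([ 475.5, -122.9])] [array([462.6, 200.3]), array([ 477.4, -120.9])]
[485.3 154.1  96. ]
[442.9 150.8  96. ]
[495.2 -81.   96. ]
[454.6 -81.9  96. ]
```

```bash
python3 - <<'E'
from plant import *
print(get_obs()['time']); print(close_job())
E
```

```text
16.7833
the job is handed in; nothing more can be done
None
```

I extended the rest by one hole, laid the long tube on the four rollers and handed the job in at 16.8 s. No verdict was reported.

**Boom:** I squeezed the buttons flush (30.8 mm opening) and drew the boom out until the force rose to 13 N with no further motion, which means it had caught. The pictures put the front rollers about 31 mm further out (±2 mm calibration), with the near button showing. I could not see the far button popped out; the evidence for it is only the catch.

**Tube:** I gripped it at its middle and lowered it until I felt about 10 N of contact. I then eased off and opened the fingers.

**Last pictures:**
- The tube lies in both roller valleys, and both cameras agree on a height of roughly 110 mm.
- Its middle is within about 1 mm of the rest's centre line.
- Its angle to the boom is about 0.005 to 0.01 rad.
- Each end sticks out about 42 to 45 mm past the roller middles.
- The arm is well clear, and I saw no sign that the short tube moved. I did not re-check the jar, paddle or tweezers at the end; the arm did not go near them.

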